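# Fit the belt idler into the printer's corner bracket

### The arm

A 7-joint arm with a two-finger parallel gripper is mounted at the origin on the work surface. World frame = base frame: x ahead of the robot, y to its left, z up, the work surface at z = 0. Lengths are in mm, angles in rad, forces in N, time in s.
With the tool pointing down it reaches from about 425 to 975 mm from the base axis. Payload 16.7 kg.
Tool frame: the origin (TCP) lies at the very end of the fingers, on their centre line; the grasp point (between the pads) lies 19 mm behind it; z points along the fingers, y is the direction in which the jaws open and shut (so a half turn about z gives the same grasp; the last joint's range is limited). The gripper opens to 85 mm and grips with 20 to 120 N. Pads are 22 mm wide; open, the fingers measure 114 mm over their backs; the gripper's body (76 mm by 85 mm) begins 54 mm behind the grasp point. The pads swing forward as they close: fully open they stand 13 mm farther back than shut.
Start: joints at [-1.417, 0.426, 0.074, 1.606, -0.034, 1.111, -0.067], TCP at [201.286, 644.252, 231.302] pointing down, gripper open.
Joint ranges: [-2.85, 2.85], [-0.5, 2.14], [-1.23, 1.37], [0.21, 2.46], [-1.02, 4.16], [0.16, 2.05], [-2.73, 2.73]. Speed limits (rad/s): [1.89, 1.89, 2.39, 2.39, 3.01, 3.01, 3.01].

### API

Orientations are given as [roll, pitch, yaw] about the fixed x, y, z axes, in that order (R = Rz(yaw) Ry(pitch) Rx(roll)).
In Python, from cell import ctrl, jaws, ik, telemetry, vision, close_job gives the robot as it stands. Calls block until the motion is done:
- ctrl.reach(position, orientation): joint-space move of the TCP to a pose.
- ctrl.move_l(position, orientation=None, velocity=150, force_limit=None): straight line of the TCP; orientation=None keeps the orientation; velocity is the mean speed in mm/s. With force_limit (N) it stops when the force on the tool has changed by that much, and returns True; else False.
- ctrl.movej(angles): joint-space move.
- jaws.let_go() and jaws.gripper_close(f_grip=None): open the fingers fully, or close them until they stop; f_grip is the grip in N (None keeps the last).
- ctrl.sleep(seconds).
- ik(position, orientation): joint angles nearest the present ones, or None.
- telemetry.sense(): the state.
- vision.get_image(name): name is "scene" or "side" or "wrist"; returns a dict with "color" (420x560x3 uint8, red, green, blue), "range_z" (420x560 float32, mm along the optical axis (not along the pixel's ray), 0 where there is no reading), "vertical_fov" (degrees; the focal length in pixels is half the picture's height over the tangent of half this angle, whatever the lens; pixels are square), "cx", "cy" (the principal point, pixels), "distortion" ([k1, k2, p1, p2, k3] as OpenCV has them; the pictures are not rectified), "cam_to_world" (4x4, takes a point from camera to world coordinates). Camera axes: x right, y up, looking along -z (the intrinsics and any distortion apply to the point x, -y, -z); pixel columns grow to the right and rows downward; lengths in mm; the calibration is good to about 2 mm. A picture is of the moment at which its call begins.
A pose or a line that the arm cannot do raises ctrl.PlanningError and nothing moves.
- close_job(): hands the job in, once; it reports no verdict.
Trained networks look in a picture, given as the dict that the camera call returned (one of the last four; its "shot" number tells which), for a name from the list of things; names that differ only in an ending like _2 or _b are one class to them, and where a whole thing is asked for, a point or a joint stands for the part that bears it (a point fixed in the world has none). Each returns a list of dicts, best first, with "p" (0 to 1); they miss things now and then, are a little off and sometimes report something else, mostly with a low value. They report only what shows in the picture. A call takes as long as a camera call. They do not tell look-alikes from the thing itself.
- vision.recognise(picture, target): "box" ([left, top, right, bottom] as shares, 0 to 1, of the picture: columns of its width, rows of its height, round what is visible of it).
- vision.trace(picture, target): "region" (420x560 bool, what is visible of it) and "box" ([left, top, right, bottom] as shares, 0 to 1, of the picture: columns of its width, rows of its height, round what is visible of it).
The state is a dict: "t": time; "q": joint angles; "dq": joint speeds; "tau": joint torques, N m; "position": TCP position; "ee_rot": TCP orientation; "contact_force": force on the tool from outside, world axes, zero at the start; "moment": the same for the moment, N m; "finger_gap": finger opening in mm.
Only numpy, scipy, OpenCV 4.12 (cv2) and the standard library are available. Lean on these libraries where they do the work, as an engineer would, in place of code of your own. Each camera call takes 0.05 s, during which the arm holds its last target.

### The job

Fit the toothed belt idler with the orange wing, standing in the blue tray, into the corner bracket of the aluminium printer frame. There is too little headroom under the bracket's top plate to drop it in straight, so lean it in under the plate with its foot entering the bore of the lower plate edge-first, swing it upright into the open slot, and turn the wing in line with the slot so that its flats drop in and the idler sits fully home. Leave the other idlers, the loose parts and the tools on the bench where they are.

Things in the scene. Friction and masses are not known exactly. Their poses are not given: they have to be found in the camera images.
- idler: Belt idler on its spindle, 108 mm long, 0.11 to 0.22 kg: steel foot, grey toothed pulley with two flanges, steel neck, flat-sided collar, orange wing. Starts upright in one of the tray's three sockets, its shoulder on the tray's top. Origin: centre of the shoulder (underside of the hub); z up the spindle, x along the wing. Half a turn about z gives the same part.
- foot (a point): Centre of the end face of the idler's foot, 12 mm below the idler's origin on its axis. The foot is 18 mm in diameter and 12 mm long, with a 2 mm chamfer on its end.
- pulley (a point): Point on the idler's axis, 22 mm above its origin, at the top of the upper flange. Heights above the idler's origin: lower hub 0 to 4 mm (diameter 25), flanges and teeth 4 to 22 (diameter 30), upper hub 22 to 36 (diameter 18), neck 36 to 48 (diameter 14).
- collar (a point): Centre of the underside of the idler's collar, 48 mm above its origin. The collar is 9 mm high (48 to 57 mm), 20 mm along the idler's x and 14 mm across its flats (y); the flats run along x, parallel to the wing. Above it a round stem, 57 to 62 mm, diameter 12.
- wing (a point): Centre of the idler's orange wing, 79 mm above its origin on its axis. The wing reaches from 62 to 96 mm above the origin, is 36 mm along x and 12 mm thick in y.
- frame: Corner of the printer frame, fixed on the bench: a 45 mm aluminium profile on wooden risers with a bracket of two steel plates, one above and one below the profile, that jut out in front of it. Origin: on the bench surface straight below the bore axis; x points from the bracket's open front (roughly facing the robot) back to the profile, y along the profile, z up.
- bore (a point): Centre of the bore's mouth on the top face of the lower plate, 50 mm above the bench; axes as the frame's. Home position of the idler's origin: the shoulder then rests on this plate. Bore diameter 19.6 mm, vertical, right through the 14 mm plate. The plate spans x -16 to 77, y -38 to 38 mm from the bore.
- slot (a point): On the bore axis at the top face of the upper plate, 103 mm above the bench. Plate 8 mm thick, its underside 45 mm over the lower plate, x -11 to 77, y -35 to 35 mm from the axis. Slot 16 mm wide, along the frame's x from the open front (-11) to 12. At home the collar's lower 5 mm lie in the slot, flats along it; not lined up, the idler stands 5 mm proud.
- profile (a point): Centre of the profile's top face, at x 54.5, y 65, z 95 mm in the frame's axes (bench is z 0). In these axes the profile spans x 32 to 77, y -85 to 215, z 50 to 95. On it: guide carriage (y 106 to 164, up to z 123), black switch (y -78 to -50, up to z 107). In front of it, beside the bracket: a drive motor, x -17 to 25, y 67 to 109, up to z 96. A short profile runs back at the +y end.
- tray: Blue parts tray fixed on the bench, 75 (x) by 235 (y) by 30 mm high, with three through sockets of diameter 21 mm at y = -78, 0 and 78 mm on its centre line. Origin: centre of its underside.
- roller: Smooth black roller with a brass head, standing in a tray socket: 32 mm wide, top 56 mm above the tray. Origin: centre of its shoulder, on the tray's top. Leave alone.
- bushing: Brass idler with two steel flanges and a bare steel shaft, standing in a tray socket: 34 mm wide, top 54 mm above the tray. Origin: centre of its shoulder, on the tray's top. Leave alone.
- hex_key: Loose dark steel hex key lying on the bench, 90 by 28 mm, 6 mm thick. Origin under the middle of the long leg. Leave alone.
- screwdriver: Loose red screwdriver lying on the bench, 170 mm long. Origin under its middle. Leave alone.
- motor: Loose stepper motor standing on the bench, 42 by 42 mm, 65 mm high with its shaft. Origin: centre of its underside. Leave alone.
- bearing: Loose ball bearing lying on the bench, diameter 26 mm, 10 mm high. Origin: centre of its underside. Leave alone.
- oil_bottle: White oil bottle with a red cap standing on the bench, diameter 44 mm, 120 mm high. Origin: centre of its underside. Leave alone.
- charger: Red battery charger on the bench, 100 by 130 mm, 66 mm high. Origin: centre of its underside. Leave alone.
There are look-alikes about, which are no part of the job. Leave any pink or purple look-alike of the idler alone.

How it is judged (in metres and radians):
On the way:
1. the foot is in the bore of the lower plate, its end more than 2 mm below the plate's top face, while the idler still leans by more than 0.12 rad (z of foot in the frame of bore below -0.002 m and horizontal distance between foot and bore below 0.008 m and angle between idler's own z axis and vertical above 0.12 rad), for 0.1 s.
At the end, for the whole second after the job is handed in: The idler stands home in the bracket and at rest: its shoulder within 3 mm of the bore's mouth (so the collar has dropped into the slot), upright within 0.05 rad, its wing in line with the slot within 0.2 rad, and let go (distance between idler and bore below 0.003 m and angle between idler's own z axis and vertical below 0.05 rad and angle between the x axis of idler and the x axis of frame, either way round below 0.2 rad and linear speed of idler below 0.02 m/s and angular speed of idler below 0.2 rad/s and contact force between idler and the fingers below 0.05 N); the robot touches nothing.
It fails at once if one of the other two idlers in the tray is moved by more than 15 mm (distance of any of roller, bushing from where it was at the start of the episode above 0.015 m).
It fails at once if a loose part or tool on the bench is moved by more than 20 mm (distance of any of hex_key, screwdriver, motor, bearing, oil_bottle, charger from where it was at the start of the episode above 0.02 m).
It also fails if it takes over 38 s, if anything falls off the work surface, if the arm or the gripper's body presses on something with over 40 N, if the wrist force passes 120 N, or if a joint passes its speed limit or range.

## Working session

There is one attempt and no reset: what is moved stays moved. The work goes in short steps, each a Python script; the robot and the scene stay as the last script left them, time stands still between calls to the robot, and variables do not carry over. Pictures are saved under pics/ and viewed, and the job is handed in when it is done.

```bash
ls; mkdir -p pics
python3 - <<'E'
from cell import ctrl,jaws,ik,telemetry,vision
import cv2,pickle
s=telemetry.sense();print(s)
for n in ("scene","side","wrist"):
    p=vision.get_image(n);cv2.imwrite(f"pics/{n}0.png",p["color"][:,:,::-1]);pickle.dump(p,open(f"pics/{n}0.pkl","wb"))
    print(n,p["vertical_fov"],p["cx"],p["cy"],p["distortion"],p["cam_to_world"])
E
```

```text
pics
{'t': 0.0, 'q': array([-1.41753001,  0.42675329,  0.0738714 ,  1.60658436, -0.03410922,
        1.11080257, -0.0670875 ]), 'dq': array([ 0.0006422 ,  0.00015694, -0.00033439, -0.00083287,  0.00063253,
       -0.00085082, -0.00105057]), 'tau': array([ 1.53995220e-04, -9.49854970e+01,  3.76114458e+00, -4.63509464e+01,
        1.94431550e-02,  1.03920276e-02,  1.43805352e-05]), 'position': array([201.17730119, 643.90763422, 230.60700159]), 'ee_rot': array([-3.14030889e+00,  9.68441987e-05,  2.83878515e+00]), 'contact_force': array([ 0.16411346,  0.0400366 , -0.30143051]), 'moment': array([ 0.04688992, -0.02566483,  0.00405508]), 'finger_gap': 85.41746661493356}
scene 48.12247692952507 274.4940086959893 221.10117061112135 [-0.16370918  0.          0.          0.          0.        ] [[-5.82895990e-01 -5.60829178e-01  5.87965048e-01  1.11169952e+03]
 [ 8.12526467e-01 -4.07427645e-01  4.16897415e-01  3.80363612e+02]
 [ 5.74498009e-03  7.20744995e-01  6.93176491e-01  7.50537675e+02]
 [ 0.00000000e+00  0.00000000e+00  0.00000000e+00  1.00000000e+00]]
side 48.34312009496477 279.1266253761695 207.44035262643501 [0.03831404 0.         0.         0.         0.        ] [[ 9.72066875e-01  1.78577880e-01 -1.52302103e-01  3.93893761e+02]
 [-2.34229906e-01  6.96890304e-01 -6.77849729e-01 -7.23500947e+02]
 [-1.49111083e-02  6.94588976e-01  7.19252260e-01  8.42615488e+02]
 [ 0.00000000e+00  0.00000000e+00  0.00000000e+00  1.00000000e+00]]
wrist 58.73397289752343 276.11380080398084 208.9996769382026 [0.01065384 0.         0.         0.         0.        ] [[ 2.97846113e-01 -9.14594137e-01 -2.73505497e-01  1.31710840e+02]
 [ 9.54611372e-01  2.84699976e-01  8.75388558e-02  6.66046727e+02]
 [-2.19551599e-03 -2.87164565e-01  9.57878746e-01  3.73454878e+02]
 [ 0.00000000e+00  0.00000000e+00  0.00000000e+00  1.00000000e+00]]
```

View pics/scene0.png

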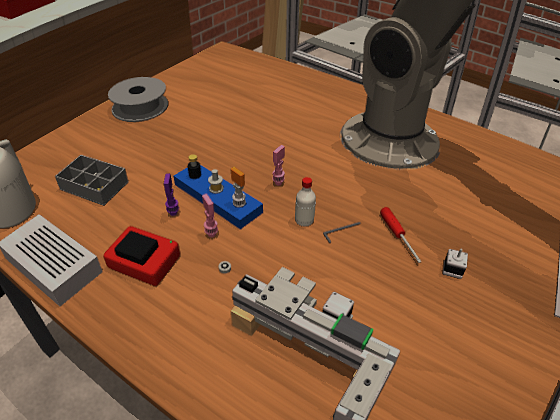

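View pics/side0.png

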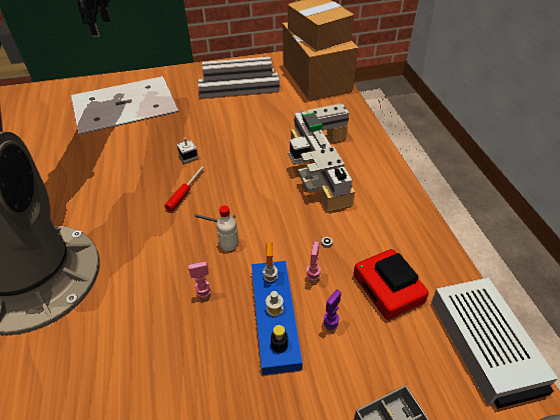

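View pics/wrist0.png

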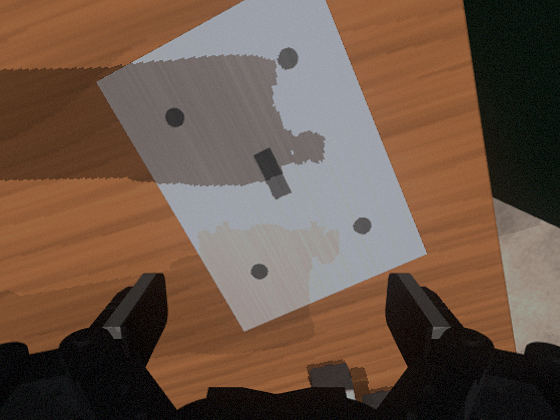

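The orange-winged idler is at scene (238,185) and side (270,258), in the tray. The pink and purple look-alikes are at scene (278,165), (210,215) and (171,195), standing on the bench. Next I'll take enlarged crops and make a point cloud.

```bash
cat > h.py <<'E'
import numpy as np,cv2,pickle
from scipy.spatial.transform import Rotation as R
def K(p):
    f=p["color"].shape[0]/2/np.tan(np.radians(p["vertical_fov"])/2)
    return np.array([[f,0,p["cx"]],[0,f,p["cy"]],[0,0,1.]])
def cloud(p):
    h,w=p["range_z"].shape
    u,v=np.meshgrid(np.arange(w),np.arange(h))
    n=cv2.undistortPoints(np.stack([u,v],-1).reshape(-1,1,2).astype(float),K(p),np.array(p["distortion"])).reshape(h,w,2)
    z=p["range_z"].astype(float)
    c=np.stack([n[...,0]*z,-n[...,1]*z,-z],-1)
    T=p["cam_to_world"]; W=c@T[:3,:3].T+T[:3,3]
    W[z<=0]=np.nan
    return W
def proj(p,X):
    T=p["cam_to_world"]; c=(np.atleast_2d(X)-T[:3,3])@T[:3,:3]
    c=c*np.array([1,-1,-1])
    return cv2.projectPoints(c,np.zeros(3),np.zeros(3),K(p),np.array(p["distortion"]))[0].reshape(-1,2)
def save(p,name,box=None,s=1):
    im=p["color"][:,:,::-1].copy()
    if box: im=im[box[1]:box[3],box[0]:box[2]]
    cv2.imwrite("pics/"+name,cv2.resize(im,None,fx=s,fy=s,interpolation=cv2.INTER_CUBIC))
E
python3 - <<'E'
from h import *
for n,b in (("scene",(150,140,300,240)),("side",(230,220,350,380))):
    p=pickle.load(open(f"pics/{n}0.pkl","rb"));W=cloud(p)
    save(p,n+"c.png",b,5 if n=="scene" else 3.7)
    im=p["color"].astype(int);
    blue=(im[...,2]>120)&(im[...,0]<60)&(im[...,1]<110)&np.isfinite(W[...,0])
    m=blue&(abs(W[...,2]-30)<4);q=W[m]
    r=cv2.minAreaRect(q[:,:2].astype(np.float32));print(n,"tray",r,np.median(q[:,2]))
    o=cv2.inRange(cv2.cvtColor(p["color"],cv2.COLOR_RGB2HSV),(10,180,150),(20,255,255))>0
    o&=(W[...,2]>85)&(W[...,2]<135)&(np.hypot(W[...,0]-r[0][0],W[...,1]-r[0][1])<150)
    q=W[o];print("orange",len(q),q.mean(0),q.min(0),q.max(0))
    print(cv2.minAreaRect(q[:,:2].astype(np.float32)))
p=pickle.load(open("pics/scene0.pkl","rb"));save(p,"fr_s.png",(210,250,420,420),3.5)
W=cloud(p)
for u,v in [(280,290),(350,330),(338,300),(250,283),(370,375),(290,275),(300,285),(225,267),(306,215)]:print(u,v,W[v,u])
p=pickle.load(open("pics/side0.pkl","rb"));save(p,"fr_d.png",(270,90,380,220),4.5)
W=cloud(p)
for u,v in [(315,165),(340,178),(326,241),(298,147)]:print(u,v,W[v,u])
E
```

```text
scene tray ((493.4082336425781, -230.29400634765625), (235.48941040039062, 76.27191162109375), 84.09465026855469) 30.07582467582438
orange 53 [ 502.36665609 -152.27905062  125.42787466] [ 494.58906456 -169.6953888   121.03433706] [ 509.62276541 -135.72915193  127.95160465]
((502.52301025390625, -152.60467529296875), (34.078285217285156, 10.972928047180176), 80.55026245117188)
side tray ((490.8298034667969, -228.50784301757812), (236.92295837402344, 73.39346313476562), 83.36979675292969) 30.58334214298867
orange 83 [ 499.1916159  -152.0868416   125.26440687] [ 376.42701599 -169.1863413    87.59408329] [ 508.08757358 -134.32698174  130.0674917 ]
((443.1939392089844, -138.75599670410156), (35.53264617919922, 128.94744873046875), 77.8791275024414)
280 290 [696.04346458  98.49132728 102.28541162]
350 330 [711.25509951 243.00292674 124.74249053]
338 300 [651.22704306 189.36798348  95.59097088]
250 283 [719.09785626  51.0205584  110.09016134]
370 375 [748.95081445 303.26931104 100.3573218 ]
290 275 [660.69090431  95.16678162 105.95469824]
300 285 [668.27247463 121.49682912 104.74258886]
225 267 [654.75358003 -68.15382282   9.7631573 ]
306 215 [451.13885859  -2.56063189  38.83494899]
315 165 [666.7118992   88.37339924 104.45613025]
340 178 [711.85657229  34.63578729  99.49800315]
326 241 [650.77202221 -67.87955995   6.83776035]
298 147 [647.8921618  174.35884733  96.50649708]
```

View pics/scenec.png

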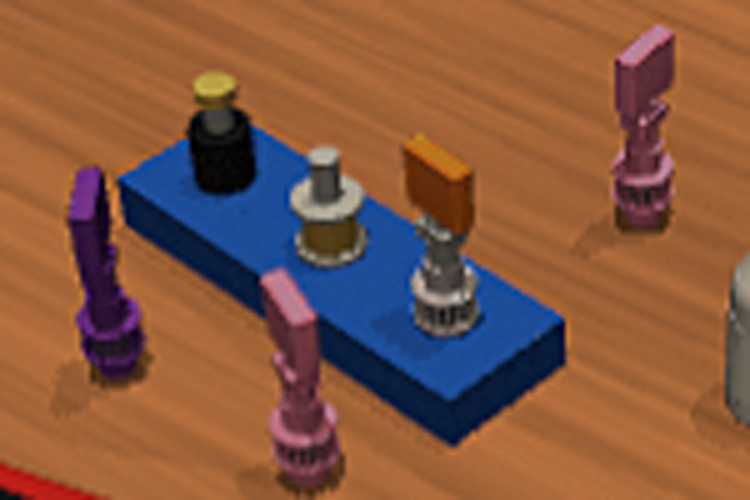

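View pics/sidec.png

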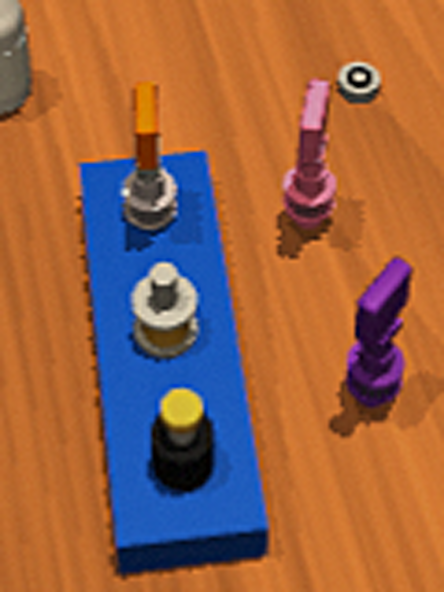

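View pics/fr_s.png

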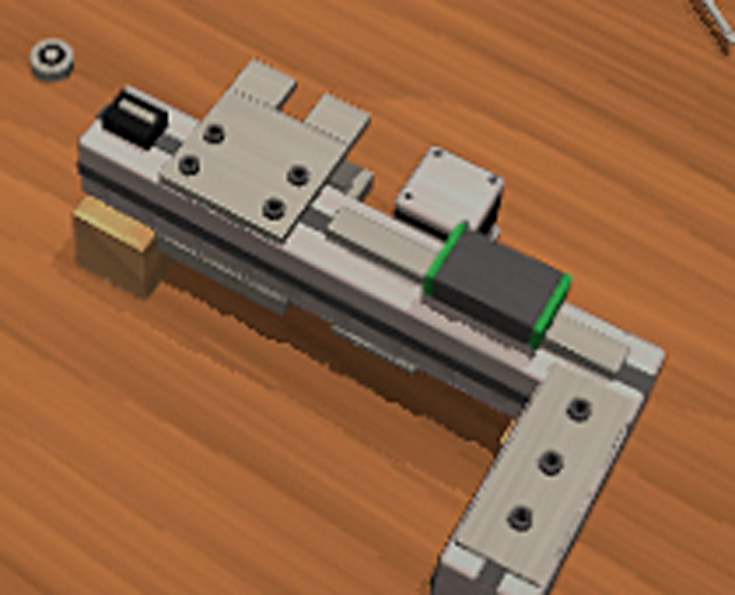

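View pics/fr_d.png

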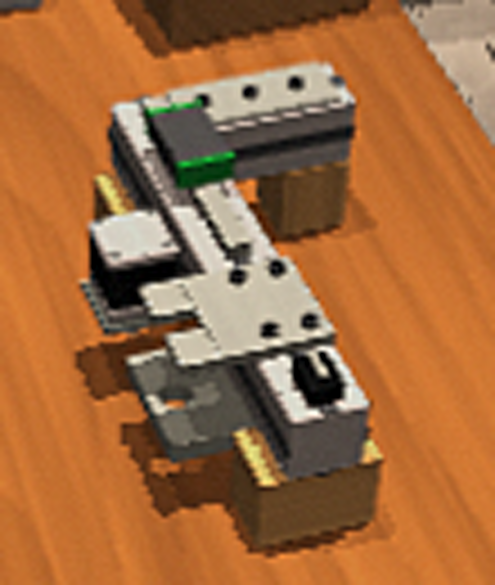

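Run:
```python
from h import *
for n in ("scene","side"):
    p=pickle.load(open(f"pics/{n}0.pkl","rb"));W=cloud(p)
    m=(abs(W[...,2]-104)<3.5)&(W[...,0]>600)&(W[...,0]<780)&(W[...,1]>40)&(W[...,1]<165)
    mm=cv2.morphologyEx(m.astype(np.uint8),cv2.MORPH_OPEN,np.ones((2,2)))
    nl,l,st,c=cv2.connectedComponentsWithStats(mm);k=1+np.argmax(st[1:,4]);q=W[l==k]
    print(n,st[k],np.median(q[:,2]),cv2.minAreaRect(q[:,:2].astype(np.float32)))
    # carriage
    m=(abs(W[...,2]-123)<3.5)&(W[...,0]>600)&(W[...,0]<800)&(W[...,1]>150)&(W[...,1]<320);q=W[m]
    print(" carriage",q.mean(0),cv2.minAreaRect(q[:,:2].astype(np.float32)))
    for t,z in (("pink1",None),):
        im=cv2.cvtColor(p["color"],cv2.COLOR_RGB2HSV)
        pk=(im[...,0]>135)&(im[...,1]>50)&(W[...,2]>15)&(W[...,2]<150)&(W[...,0]>350)&(W[...,0]<650)&(W[...,1]<-20)
        nl,l,st,c=cv2.connectedComponentsWithStats(pk.astype(np.uint8))
        for k in range(1,nl):
            if st[k,4]>60:q=W[l==k];print(" look",st[k],q.min(0),q.max(0))
```

```text
scene [ 256  269   61   51 1534] nan ((655.3626098632812, 98.55787658691406), (175.360595703125, 56.959327697753906), 13.408933639526367)
 carriage [706.67034349 243.99448121 122.79391765] ((705.7106323242188, 243.39352416992188), (35.41141891479492, 58.23610305786133), 2.760420322418213)
 look [273 146  12  37 312] [ 350.02178007 -158.86185184   16.07777423] [ 378.77127501 -126.21286096  110.49108396]
 look [164 173  15  41 338] [ 578.12724183 -294.08353248   15.69893172] [ 613.09595057 -261.52900262  111.09513183]
 look [202 194  16  41 375] [ 524.85917617 -227.03025609   15.25434015] [ 610.12953344 -140.0024852   110.30509426]
side [302 149  43  24 596] nan ((712.9124755859375, 162.2449188232422), (217.869140625, 61.25022888183594), 49.806461334228516)
 carriage [703.57849325 242.60664376 122.53052488] ((703.7368774414062, 244.01800537109375), (33.92707443237305, 62.98936080932617), 3.848740339279175)
 look [307 241  14  39 315] [ 578.38799152 -177.35905432   15.3729392 ] [ 607.00401174 -140.66537681  110.64273525]
 look [194 262  16  35 365] [ 350.03429701 -156.95236571   15.33627629] [ 375.04683814 -130.05247641  111.15814949]
 look [324 290  17  39 425] [ 577.11809879 -291.75818904   15.26012062] [ 608.13732252 -261.58578718  111.48569658]
```

Run:
```python
from h import *
from cell import ctrl,jaws,ik,telemetry,vision
print(ik([675,105,225],[np.pi,0,-np.pi+.055]),ik([675,105,225],[np.pi,0,.055]))
ctrl.reach([675,105,225],[np.pi,0,-np.pi+.055])
p=vision.get_image("wrist");pickle.dump(p,open("pics/w1.pkl","wb"));save(p,"w1.png")
print(telemetry.sense()["t"],telemetry.sense()["q"])
```

```text
[-0.53969968  0.46791183  0.40767809  1.60827076 -0.20128397  1.10715579
  1.54499864] [-0.79370913  0.55805083  0.80272535  1.62361575 -0.4312725   1.14596697
 -1.40142536]
2.7417 [-0.54065656  0.46797784  0.40700679  1.60816821 -0.20135081  1.10716673
  1.54470763]
```

View pics/w1.png

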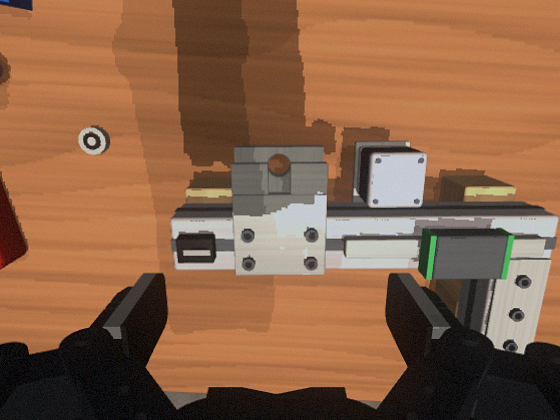

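Run:
```python
from h import *
p=pickle.load(open("pics/w1.pkl","rb"));W=cloud(p)
save(p,"w1c.png",(215,130,345,285),4.5)
for v in range(146,200,4):
    print(v,[int(round(z)) if z==z else -1 for z in W[v,226:336:5,2]])
z=W[...,2]
m=(abs(z-103)<4)&(W[...,1]>60)&(W[...,1]<150)&(W[...,0]<740)
u,v=np.nonzero(m)[::-1]
q=W[m];r=cv2.minAreaRect(q[:,:2].astype(np.float32));print("top",np.median(q[:,2]),r)
m=(abs(z-50)<4)&(W[...,1]>55)&(W[...,1]<155)&(W[...,0]<690)&(W[...,0]>630)
q=W[m];print("low",np.median(q[:,2]),cv2.minAreaRect(q[:,:2].astype(np.float32)))
m=(abs(z-95)<3)&(W[...,1]>150)&(W[...,1]<200)&(W[...,0]<690)
q=W[m];print("mot",np.median(q[:,2]),cv2.minAreaRect(q[:,:2].astype(np.float32)))
```

```text
146 [1, -1, 47, 47, 47, 47, 48, 47, 49, 49, 48, 49, 48, 49, 49, 50, 50, 50, 51, 50, 0, 0]
150 [0, 0, 51, 48, 50, 50, 50, 48, 49, 51, 50, 50, 50, 50, 51, 49, 50, 51, 49, 50, -1, 0]
154 [1, 0, 50, 50, 50, 50, 50, 48, 51, 49, 0, 0, 49, 49, 48, 50, 49, 51, 49, 51, 1, -1]
158 [0, 1, 50, 49, 50, 50, 51, 50, 50, 0, 0, 1, 0, 50, 49, 49, 50, 52, 50, 50, 0, 0]
162 [0, 0, 99, 99, 100, 99, 98, 99, 99, 1, 0, -2, 1, 99, 101, 99, 100, 101, 102, 101, 101, 1]
166 [1, 103, 103, 101, 103, 104, 104, 103, 103, 1, -1, 0, 1, 102, 103, 103, 103, 103, 103, 103, 104, -1]
170 [0, 103, 103, 103, 104, 104, 103, 103, 103, 36, -2, 0, 0, 102, 103, 104, 104, 102, 104, 102, 104, -1]
174 [0, 102, 102, 103, 104, 103, 104, 103, 104, 50, 41, 42, 50, 104, 103, 103, 103, 103, 103, 103, 103, 0]
178 [10, 9, 103, 102, 103, 103, 102, 104, 102, 50, 49, 51, 49, 103, 102, 103, 102, 102, 102, 105, 103, -1]
182 [29, 29, 103, 102, 104, 102, 103, 102, 103, 50, 51, 51, 51, 104, 103, 101, 103, 104, 103, 103, 103, 0]
186 [44, 45, 102, 103, 103, 104, 102, 103, 103, 50, 51, 50, 51, 102, 103, 102, 103, 104, 103, 104, 104, -1]
190 [50, 51, 102, 104, 103, 103, 104, 102, 102, 50, 51, 50, 50, 103, 104, 104, 104, 102, 104, 103, 102, 1]
194 [49, 50, 102, 103, 103, 103, 102, 101, 103, 102, 102, 102, 101, 103, 104, 103, 103, 104, 103, 103, 103, -1]
198 [50, 49, 104, 104, 103, 104, 103, 103, 104, 103, 102, 103, 103, 103, 104, 103, 103, 104, 103, 104, 103, 0]
top 103.09631688490106 ((691.4092407226562, 101.41706848144531), (89.42066192626953, 86.7554931640625), 3.4853122234344482)
low 49.93236223222826 ((664.4478759765625, 103.50830078125), (47.996604919433594, 97.59345245361328), 1.778975486755371)
mot 95.62072815253407 ((662.5390014648438, 175.07257080078125), (54.87846755981445, 49.79648971557617), 0.034312013536691666)
```

View pics/w1c.png

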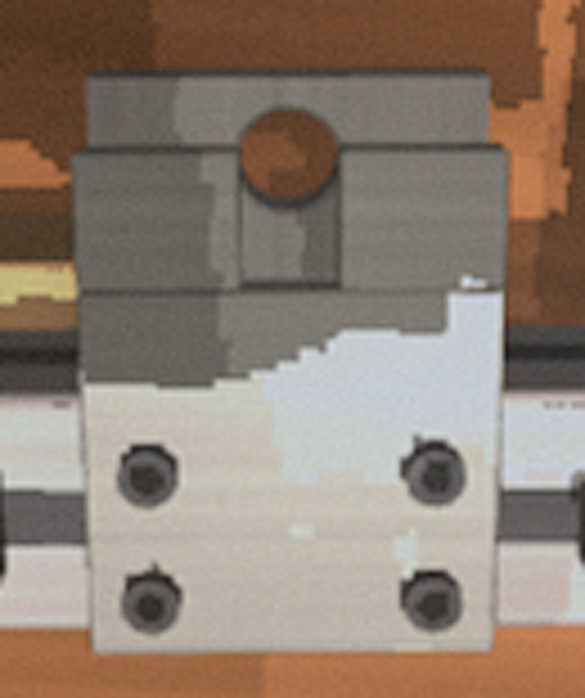

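```bash
cat > fit.py <<'E'
from h import *
from scipy.optimize import least_squares
p=pickle.load(open("pics/w1.pkl","rb"))
# (crop x,y),(frame xyz)
obs=[((74,148),(-11,35,103)),((507,148),(-11,-35,103)),((93,650),(77,35,103)),((494,650),(77,-35,103)),
((240,284),(12,8,103)),((340,284),(12,-8,103)),((87,73),(-16,38,50)),((489,73),(-16,-38,50)),
((288,106),(-9.8,0,50)),((288,208),(9.8,0,50)),((238,157),(0,9.8,50)),((338,157),(0,-9.8,50))]
uv=np.array([o[0] for o in obs],float);uv=(uv+.5)/4.5-.5+[215,130]
X=np.array([o[1] for o in obs],float)
if __name__=="__main__":
  for sg in (1,-1):
    Y=X*[1,sg,1]
    def f(t): 
        return (proj(p,Y@R.from_euler("z",t[2]).as_matrix().T+[t[0],t[1],0])-uv).ravel()
    r=least_squares(f,[658,105,.05]);print(sg,r.x,np.sqrt(np.mean(r.fun**2)));print(r.fun.reshape(-1,2).round(1).tolist())
E
python3 fit.py
```

```text
1 [6.58607914e+02 1.07212284e+02 7.60787607e-02] 46.93967506462407
[[96.6, 0.6], [-97.6, 2.5], [90.1, 0.9], [-88.5, 2.5], [22.2, 2.3], [-21.9, 2.7], [89.1, 0.8], [-90.0, 2.5], [-0.3, 1.6], [0.1, 1.6], [22.4, 1.5], [-22.6, 1.9]]
-1 [6.57155639e+02 1.07322319e+02 6.20296460e-02] 0.4222648715179338
[[-1.0, -0.2], [0.9, -0.7], [-0.6, 0.2], [-0.1, -0.2], [0.3, 0.7], [-0.0, 0.6], [-0.2, 0.2], [0.3, -0.3], [0.1, -0.1], [0.1, -0.1], [-0.2, 0.1], [0.4, -0.0]]
```

Run:
```python
from h import *
from cell import ctrl,jaws,ik,telemetry,vision
for y in (np.radians(80.5),np.radians(80.5)-np.pi): print(ik([501,-152,205],[np.pi,0,y]))
ctrl.reach([501,-152,205],[np.pi,0,np.radians(80.5)-np.pi])
p=vision.get_image("wrist");pickle.dump(p,open("pics/w2.pkl","wb"));save(p,"w2.png");W=cloud(p)
print(telemetry.sense()["t"],telemetry.sense()["q"])
o=cv2.inRange(cv2.cvtColor(p["color"],cv2.COLOR_RGB2HSV),(8,170,120),(22,255,255))>0
o&=(W[...,2]>120)&(W[...,2]<132)&(np.hypot(W[...,0]-501,W[...,1]+152)<40)
q=W[o];print(len(q),q.mean(0),cv2.minAreaRect(q[:,:2].astype(np.float32)))
v,u=np.nonzero(o);print(u.min(),u.max(),v.min(),v.max())
```

```text
[-0.57678592  0.28675887  0.89986411  2.00839886 -0.27200693  0.96946121
  0.29338613]
[-0.77928364  0.44164213  1.2314984   2.0150192  -0.49026455  1.02748603
 -2.61887107]
6.4 [-0.77925133  0.44165333  1.23129177  2.01491674 -0.49027534  1.02751892
 -2.61855501]
861 [ 499.83764297 -152.33601766  125.83137345] ((499.7563171386719, -151.81968688964844), (34.945709228515625, 10.852876663208008), 77.90666198730469)
269 287 192 244
```

View pics/w2.png

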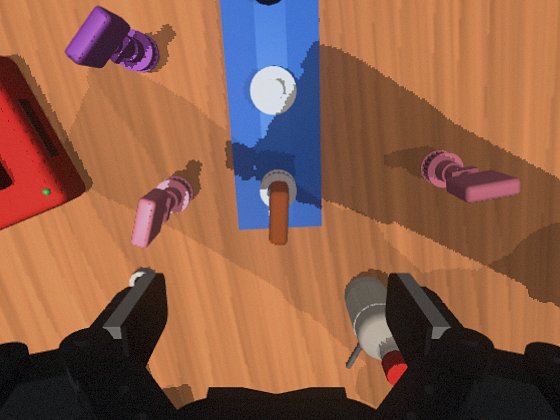

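Run:
```python
from h import *
from cell import ctrl,jaws,ik,telemetry,vision
y=np.radians(79.5);o=[np.pi,0,y]
ctrl.reach([500.3,-152,160],o)
p=vision.get_image("wrist");pickle.dump(p,open("pics/w3.pkl","wb"));W=cloud(p);save(p,"w3.png")
m=cv2.inRange(cv2.cvtColor(p["color"],cv2.COLOR_RGB2HSV),(8,170,100),(22,255,255))>0
m&=(W[...,2]>120)&(W[...,2]<132)&(np.hypot(W[...,0]-501,W[...,1]+152)<40)
q=W[m];print(len(q),q.mean(0),cv2.minAreaRect(q[:,:2].astype(np.float32)))
s=telemetry.sense();print(s["t"],s["q"],s["position"],s["ee_rot"])
```

```text
1296 [ 500.28593276 -150.29926232  126.01040539] ((500.3314208984375, -150.89749145507812), (34.57347869873047, 11.090938568115234), 80.0943832397461)
8.8917 [-0.20658489  0.27745081  0.44722855  2.03642615 -0.15679849  0.86008525
  0.14464152] [ 500.25944382 -151.99826793  159.94086664] [-3.14142376e+00  9.79874292e-05  1.38701890e+00]
```

View pics/w3.png

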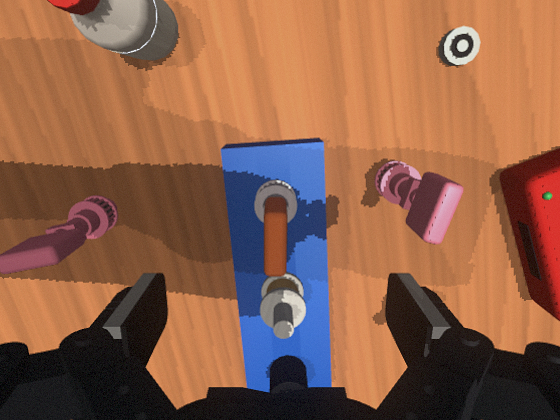

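Run:
```python
from h import *
from cell import ctrl,jaws,ik,telemetry,vision
ctrl.move_l([500.1,-151.4,95],[np.pi,0,np.radians(79.8)],velocity=120,force_limit=15)
print(telemetry.sense()["position"])
jaws.gripper_close(80)
s=telemetry.sense();print(s["finger_gap"],s["contact_force"],s["position"],s["t"])
print(ctrl.move_l([s["position"][0],s["position"][1],195],velocity=150))
ctrl.sleep(.2)
p=vision.get_image("wrist");save(p,"w4.png");pickle.dump(p,open("pics/w4.pkl","wb"))
p=vision.get_image("side");save(p,"s4.png",(220,180,350,290),5)
pickle.dump(p,open("pics/s4.pkl","wb"))
s=telemetry.sense();print(s["finger_gap"],s["contact_force"],s["position"],s["ee_rot"],s["t"])
```

```text
[ 500.35956288 -151.61710978   95.37918684]
10.728270721431086 [-1.76484419  1.20862975  5.1967716 ] [ 500.23741662 -151.39887921   95.2570151 ] 10.25
False
10.61012332869418 [-0.34974302 -0.40422685 -1.41840519] [ 499.96455879 -151.40687406  194.43300819] [-3.14056928e+00  2.81463962e-04  1.39271480e+00] 11.3667
```

View pics/w4.png

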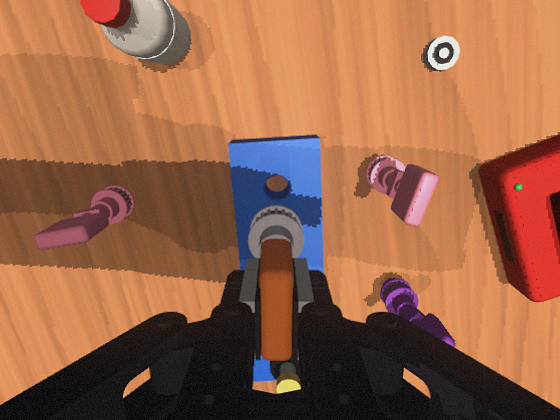

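View pics/s4.png

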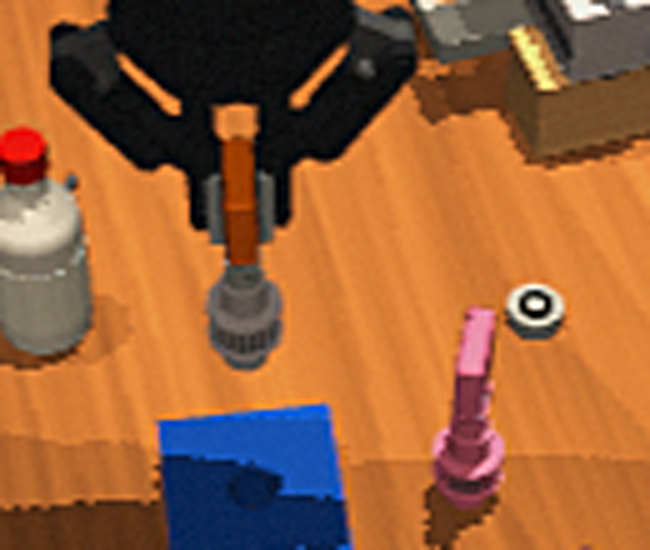

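```bash
cat > plan.py <<'E'
import numpy as np
def cyl(r,z0,z1,n=48):
    a=np.linspace(0,2*np.pi,n,endpoint=False);out=[]
    for z in np.linspace(z0,z1,max(2,int((z1-z0)/1.5)+1)): out.append(np.c_[r*np.cos(a),r*np.sin(a),np.full(n,z)])
    for rr in np.linspace(0,r,5)[1:]:
        for z in (z0,z1): out.append(np.c_[rr*np.cos(a),rr*np.sin(a),np.full(n,z)])
    return np.vstack(out)
def box(x,y,z0,z1):
    g=np.stack(np.meshgrid(np.linspace(-x,x,9),np.linspace(-y,y,7),np.linspace(z0,z1,12)),-1).reshape(-1,3)
    return g
P=np.vstack([cyl(9,-10,0),cyl(7,-12,-10),cyl(12.5,0,4),cyl(15,4,22),cyl(9,22,36),cyl(7,36,48),box(10,7,48,57),box(18,6,62,96)])
F=box(11,0.01,65,80); F=np.vstack([F+[0,s*12,0] for s in(-1,1)])  # fingers
def sbox(q,lo,hi):
    lo,hi=np.array(lo,float),np.array(hi,float);d=np.maximum(lo-q,q-hi)
    return np.linalg.norm(np.maximum(d,0),axis=1)+np.minimum(d.max(1),0)
def clear(x0,z0,th,fing=True):
    c,s=np.cos(th),np.sin(th);Q=np.vstack([P,F])if fing else P
    q=np.c_[x0+Q[:,0]*c-Q[:,2]*s,Q[:,1],z0+Q[:,0]*s+Q[:,2]*c]
    rho=np.hypot(q[:,0],q[:,1]);a=9.8-rho;b=np.maximum(q[:,2],-14-q[:,2])
    b2=np.maximum(b,-16-q[:,0]); d=np.maximum(a,b2)
    m=np.stack([a,b2],1);o=np.linalg.norm(np.maximum(m,0),axis=1)
    d1=np.where(d>0,o,d).min()
    d2=min(sbox(q,(-11,8,45),(77,35,53)).min(),sbox(q,(-11,-35,45),(77,-8,53)).min(),sbox(q,(12,-35,45),(77,35,53)).min(),sbox(q,(32,-85,0),(77,215,45)).min())
    return d1,d2
if __name__=="__main__":
    for th in (.5,.45,.4,.35,.3,.25,.2,.15,.1,.05,0):
        best=[]
        for z0 in np.arange(0.5,20,.5):
            b=max((min(clear(x0,z0,th)),x0) for x0 in np.arange(-20,6,.5))
            best.append((round(b[0],1),z0,b[1]))
        # foot depth
        print(th,[(z,x,c,round(z-12*np.cos(th),1)) for c,z,x in best if c>0.45][:40:2])
E
python3 plan.py
```

```text
0.5 [(np.float64(8.0), np.float64(-3.5), np.float64(0.6), np.float64(-2.5)), (np.float64(9.0), np.float64(-3.5), np.float64(0.7), np.float64(-1.5)), (np.float64(10.0), np.float64(-3.5), np.float64(1.1), np.float64(-0.5)), (np.float64(11.0), np.float64(-2.5), np.float64(1.6), np.float64(0.5)), (np.float64(12.0), np.float64(-2.0), np.float64(2.2), np.float64(1.5)), (np.float64(13.0), np.float64(-3.0), np.float64(2.6), np.float64(2.5)), (np.float64(14.0), np.float64(-4.0), np.float64(2.7), np.float64(3.5)), (np.float64(15.0), np.float64(-4.5), np.float64(2.9), np.float64(4.5)), (np.float64(16.0), np.float64(-5.5), np.float64(3.1), np.float64(5.5)), (np.float64(17.0), np.float64(-20.0), np.float64(3.6), np.float64(6.5)), (np.float64(18.0), np.float64(-20.0), np.float64(4.2), np.float64(7.5)), (np.float64(19.0), np.float64(-18.0), np.float64(5.1), np.float64(8.5))]
0.45 [(np.float64(8.5), np.float64(-3.0), np.float64(0.6), np.float64(-2.3)), (np.float64(9.5), np.float64(-3.5), np.float64(0.9), np.float64(-1.3)), (np.float64(10.5), np.float64(-2.5), np.float64(1.2), np.float64(-0.3)), (np.
[... 7332 characters left out ...]
oat64(0.0), np.float64(0.8), np.float64(-5.5)), (np.float64(7.5), np.float64(0.0), np.float64(0.8), np.float64(-4.5)), (np.float64(8.5), np.float64(0.0), np.float64(0.5), np.float64(-3.5)), (np.float64(13.0), np.float64(-17.0), np.float64(1.0), np.float64(1.0)), (np.float64(14.0), np.float64(-19.0), np.float64(2.0), np.float64(2.0)), (np.float64(15.0), np.float64(-20.0), np.float64(3.0), np.float64(3.0)), (np.float64(16.0), np.float64(-20.0), np.float64(3.1), np.float64(4.0)), (np.float64(17.0), np.float64(-20.0), np.float64(3.1), np.float64(5.0)), (np.float64(18.0), np.float64(-20.0), np.float64(3.1), np.float64(6.0)), (np.float64(19.0), np.float64(-20.0), np.float64(3.1), np.float64(7.0))]
```

```bash
cat > ins.py <<'E'
from h import *
B=np.array([657.8,107.1,50.]);YF=.062
def tool(x0,z0,th,dy=0,dx=0,L=65.3,B=B,tw=0):
    Rf=R.from_euler("z",YF);Ri=Rf*R.from_euler("y",-th)
    p=B+Rf.apply([x0,dy,z0])+Ri.apply([dx,0,L])
    Rt=Ri*R.from_euler("z",np.pi+tw)*R.from_euler("x",np.pi)
    e=Rt.as_euler("xyz");
    return p,e
def model(p,x0,z0,th,dy=0,B=B):
    """contours of idler circles in picture p"""
    Rf=R.from_euler("z",YF);Ri=Rf*R.from_euler("y",-th);o=B+Rf.apply([x0,dy,z0]);a=np.linspace(0,2*np.pi,40)
    out=[]
    for r,z in ((7,-12),(9,-10),(9,0),(12.5,0),(15,4),(15,22),(9,22),(9,36)):
        out.append(proj(p,Ri.apply(np.c_[r*np.cos(a),r*np.sin(a),0*a+z])+o))
    c=[proj(p,Rf.apply(np.c_[9.8*np.cos(a),9.8*np.sin(a),0*a])+B)]
    c.append(proj(p,Rf.apply([[77,35,53],[77,-35,53],[-11,-35,53],[-11,-8,53],[12,-8,53],[12,8,53],[-11,8,53],[-11,35,53],[77,35,53]])+B))
    c.append(proj(p,Rf.apply([[-16,38,0],[-16,-38,0],[30,-38,0]])+B))
    return out,c
def overlay(p,name,box,s,*a,**k):
    im=p["color"][:,:,::-1].copy()[box[1]:box[3],box[0]:box[2]]
    im=cv2.resize(im,None,fx=s,fy=s,interpolation=cv2.INTER_CUBIC);raw=im.copy()
    o,c=model(p,*a,**k)
    for L,col in ((o,(0,255,255)),(c,(0,0,255))):
        for q in L: cv2.polylines(im,[np.round(((q-[box[0],box[1]]+.5)*s-.5)).astype(np.int32)],False,col,1,cv2.LINE_AA)
    cv2.imwrite("pics/"+name,np.hstack([raw,im]))
E
python3 - <<'E'
from ins import *
from cell import ctrl,jaws,ik,telemetry,vision
for a in ((-30,80,.5),(-30,20,.5),(-4.5,15,.5),(-3.5,8.5,.5),(0,0,0)):
    p,e=tool(*a);print(a,p.round(1),e.round(3),ik(p,e))
p,e=tool(-32,75,.5);ctrl.reach(p,e)
p,e=tool(-30,20,.5);ctrl.move_l(p,e,velocity=100);ctrl.sleep(.2)
s=telemetry.sense();print(s["t"],s["position"]-p,s["ee_rot"],s["contact_force"])
for n,b,sc in (("side",(270,120,360,210),4.4),("scene",(220,240,310,330),4.4)):
    q=vision.get_image(n);pickle.dump(q,open(f"pics/{n}5.pkl","wb"));overlay(q,n+"5.png",b,sc,-30,20,.5)
q=vision.get_image("wrist");save(q,"w5.png");pickle.dump(q,open(f"pics/w5.pkl","wb"))
E
```

```text
(-30, 80, 0.5) [596.6 103.3 187.3] [ 3.142  0.5   -3.08 ] [-0.59021364  0.15667497  0.25673351  2.20224275  0.3073011   0.31974453
  1.01737781]
(-30, 20, 0.5) [596.6 103.3 127.3] [ 3.142  0.5   -3.08 ] [-0.54755129  0.26336529  0.21763905  2.24741435  0.48192388  0.1750934
  0.826026  ]
(-4.5, 15, 0.5) [622.1 104.9 122.3] [ 3.142  0.5   -3.08 ] [-0.51333966  0.30769412  0.20055482  2.19719246  0.41641962  0.1740959
  0.90241916]
(-3.5, 8.5, 0.5) [623.1 104.9 115.8] [ 3.142  0.5   -3.08 ] [-0.41175287  0.3172643   0.08331267  2.19333055  0.62005835  0.18225518
  0.70767104]
(0, 0, 0) [657.8 107.1 115.3] [ 3.142  0.    -3.08 ] [-0.27213775  0.5258389   0.01928744  1.72176135 -0.01241677  0.89411079
  1.38511664]
13.3083 [0.3498066  0.01105021 0.73505641] [ 3.14100109  0.50102854 -3.08016771] [-0.12730909 -0.3836582  -1.713612  ]
```

View pics/side5.png

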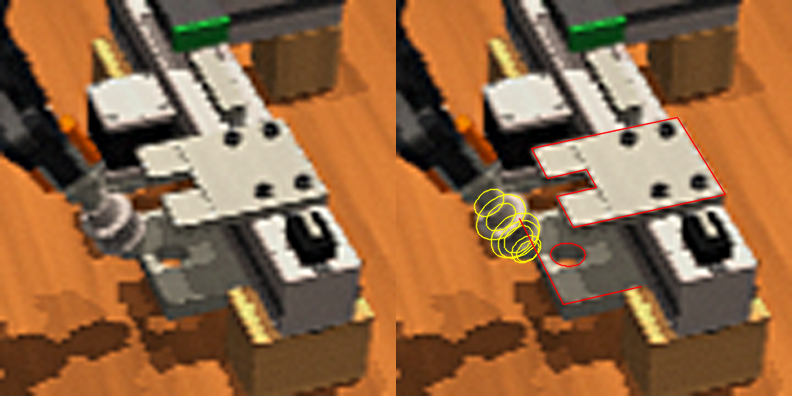

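View pics/scene5.png

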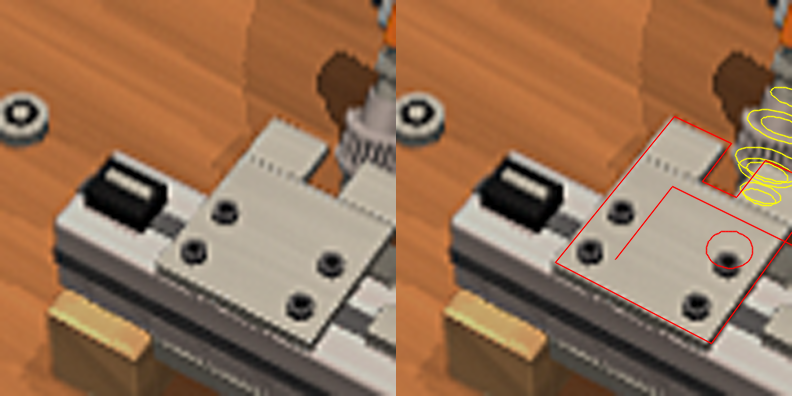

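View pics/w5.png

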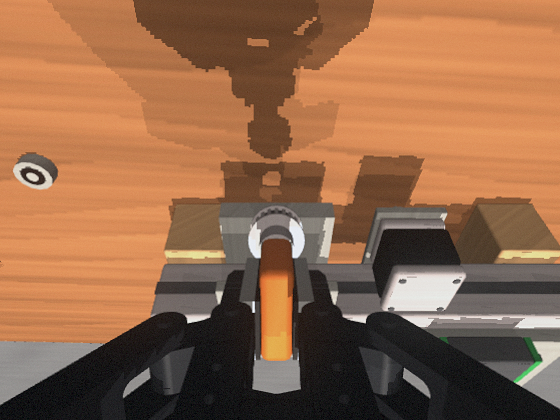

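```bash
cat > path.py <<'E'
import numpy as np
WP=[(-30,20,.45),(-20,17,.45),(-9,15.3,.45),(-4,13.5,.45),(-2.8,10.5,.45),(-3,8.7,.4),(-2.6,8.2,.32),(-2,7.8,.25),(-1.6,7.2,.2),(-1.3,7,.15),(-1,7,.1),(-.5,6.5,.05),(0,5,0)]
E
python3 - <<'E'
from plan import *;from path import *
for a,b in zip(WP,WP[1:]):
    print(b,[tuple(np.round(clear(*(np.array(a)+(np.array(b)-a)*t)),1)) for t in (.33,.66,1)])
E
```

```text
(-20, 17, 0.45) [(np.float64(7.3), np.float64(11.7)), (np.float64(5.6), np.float64(9.3)), (np.float64(3.8), np.float64(6.8))]
(-9, 15.3, 0.45) [(np.float64(2.6), np.float64(4.3)), (np.float64(2.0), np.float64(3.7)), (np.float64(1.4), np.float64(4.3))]
(-4, 13.5, 0.45) [(np.float64(1.6), np.float64(3.8)), (np.float64(1.2), np.float64(2.8)), (np.float64(2.1), np.float64(1.9))]
(-2.8, 10.5, 0.45) [(np.float64(1.9), np.float64(2.0)), (np.float64(1.6), np.float64(2.1)), (np.float64(1.2), np.float64(2.1))]
(-3, 8.7, 0.4) [(np.float64(0.9), np.float64(2.0)), (np.float64(0.8), np.float64(1.8)), (np.float64(0.7), np.float64(1.6))]
(-2.6, 8.2, 0.32) [(np.float64(0.6), np.float64(1.3)), (np.float64(0.6), np.float64(1.3)), (np.float64(0.6), np.float64(1.2))]
(-2, 7.8, 0.25) [(np.float64(0.6), np.float64(1.2)), (np.float64(0.6), np.float64(1.2)), (np.float64(0.6), np.float64(1.1))]
(-1.6, 7.2, 0.2) [(np.float64(0.6), np.float64(1.0)), (np.float64(0.6), np.float64(1.0)), (np.float64(0.6), np.float64(1.0))]
(-1.3, 7, 0.15) [(np.float64(0.6), np.float64(1.0)), (np.float64(0.6), np.float64(1.0)), (np.float64(0.6), np.float64(1.0))]
(-1, 7, 0.1) [(np.float64(0.6), np.float64(1.0)), (np.float64(0.5), np.float64(1.0)), (np.float64(0.5), np.float64(1.0))]
(-0.5, 6.5, 0.05) [(np.float64(0.6), np.float64(1.0)), (np.float64(0.6), np.float64(1.0)), (np.float64(0.6), np.float64(1.0))]
(0, 5, 0) [(np.float64(0.7), np.float64(1.0)), (np.float64(0.7), np.float64(1.0)), (np.float64(0.8), np.float64(1.0))]
```

Run:
```python
from ins import *
from cell import ctrl,jaws,ik,telemetry,vision
for a in [(-20,18,.45),(-9,16.3,.45),(-4,14,.45)]:
    p,e=tool(*a);h=ctrl.move_l(p,e,velocity=50,force_limit=15);s=telemetry.sense();print(h,s["position"]-p,s["contact_force"],s["t"],s["q"][5])
    if h: break
ctrl.sleep(.2)
s=telemetry.sense();print(s["t"],s["position"]-p,s["ee_rot"]-e,s["contact_force"])
for n,b,sc in (("side",(280,130,350,200),5.6),("scene",(250,230,320,300),5.6)):
    q=vision.get_image(n);pickle.dump(q,open(f"pics/{n}6.pkl","wb"));overlay(q,n+"6.png",b,sc,*a)
q=vision.get_image("wrist");save(q,"w6.png",(200,150,350,290),5);pickle.dump(q,open(f"pics/w6.pkl","wb"))
```

```text
False [-0.00533556 -0.70480654 -0.08586511] [-0.31954301  0.24397181 -1.68293716] 13.8667 0.2515665331865043
False [-0.01219853  0.09652517 -0.26742838] [ 0.83731867  0.22822937 -1.44816843] 14.2417 0.25523337737458396
False [ 0.11929328 -0.03355725 -0.20663078] [-0.43466839 -0.23028637 -0.7386264 ] 14.5 0.25319246377782273
14.7 [-0.06925488 -0.05559918  0.02442379] [-6.28318501e+00  4.34623301e-06 -6.73437300e-05] [ 0.36349392 -0.39556694 -1.72224894]
```

View pics/side6.png

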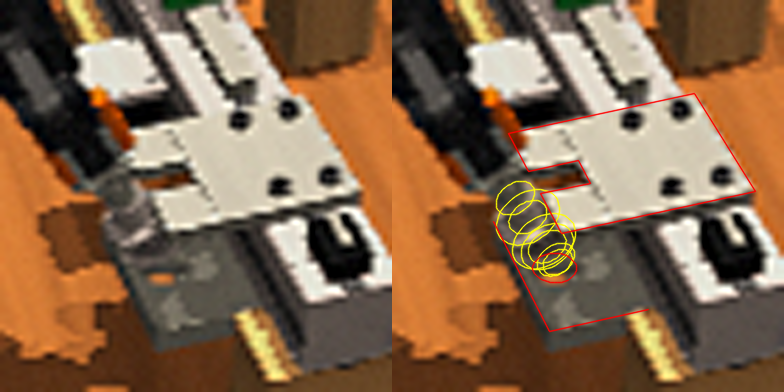

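View pics/scene6.png

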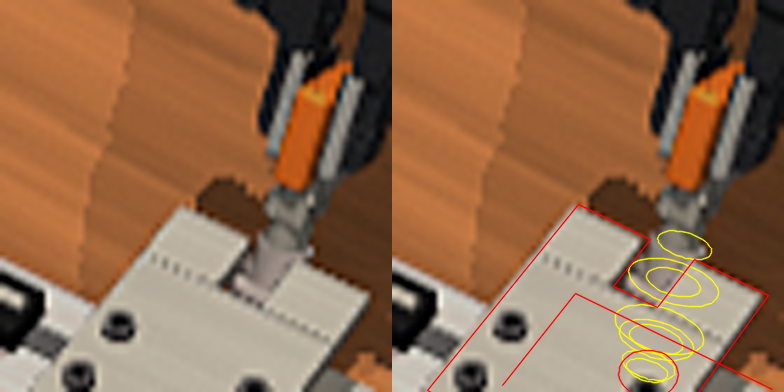

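View pics/w6.png

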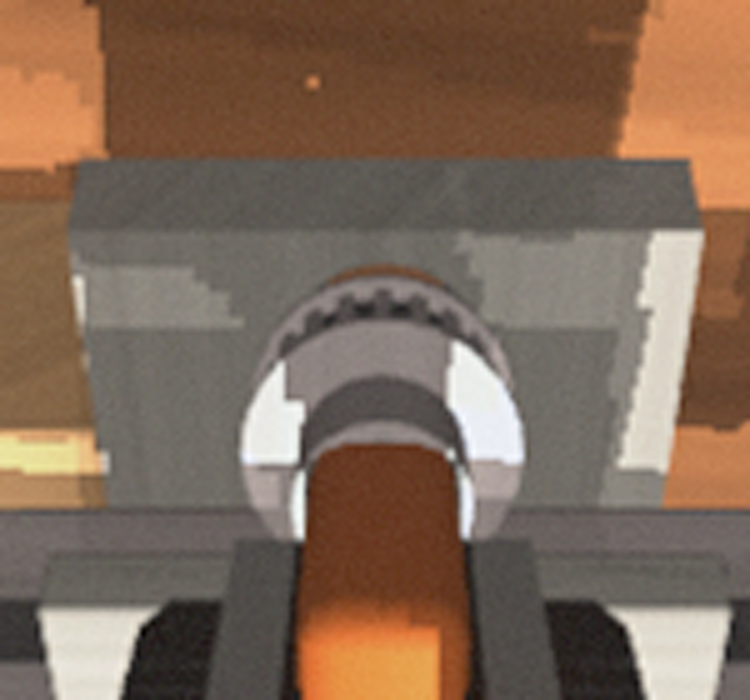

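Run:
```python
from ins import *
q=pickle.load(open("pics/side6.pkl","rb"));overlay(q,"side6b.png",(290,155,325,190),11.4,-4,14,.45)
q=pickle.load(open("pics/w6.pkl","rb"));overlay(q,"w6b.png",(210,170,345,270),2.95,-4,14,.45)
```

```text
(no output)
```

View pics/side6b.png

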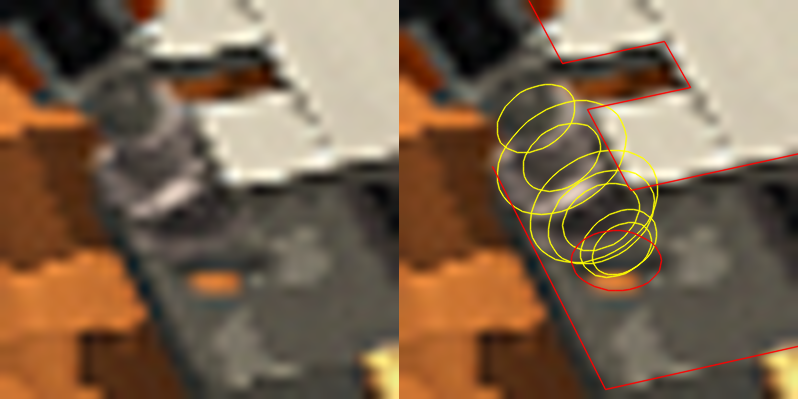

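View pics/w6b.png

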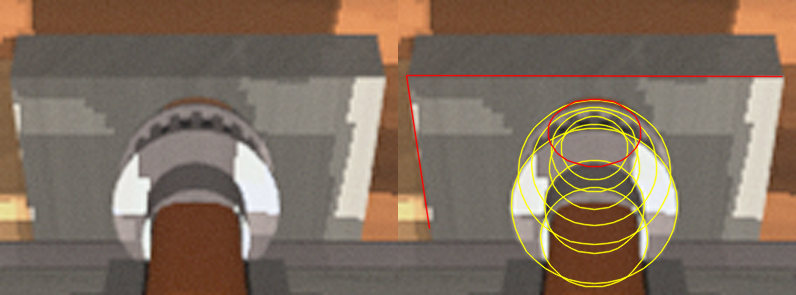

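```bash
cat > go.py <<'E'
from ins import *
from cell import ctrl,jaws,ik,telemetry,vision
def run(wps,v=30,fl=15,**k):
    for a in wps:
        p,e=tool(*a,**k);h=ctrl.move_l(p,e,velocity=v,force_limit=fl);s=telemetry.sense();print(a,h,(s["position"]-p).round(2),s["contact_force"].round(1),s["moment"].round(2),round(s["t"],2))
        if h: return a
E
python3 - <<'E'
from go import *
run([(-2.8,10.5,.45),(-3,8.7,.4),(-2.6,8.2,.32)])
q=vision.get_image("side");pickle.dump(q,open("pics/side7.pkl","wb"));overlay(q,"side7.png",(285,145,335,195),8,-2.6,8.2,.32)
q=vision.get_image("wrist");pickle.dump(q,open("pics/w7.pkl","wb"));overlay(q,"w7.png",(210,170,345,270),2.95,-2.6,8.2,.32)
E
```

```text
(-2.8, 10.5, 0.45) False [-0.09 -0.04 -0.31] [ 0.8  0.3 -1.9] [-0.05  0.61 -0.01] 15.12
(-3, 8.7, 0.4) False [ 0.78 -0.2   0.33] [-0.4 -0.4 -1.6] [-0.07  0.54 -0.06] 15.38
(-2.6, 8.2, 0.32) False [-0.   -0.45 -0.28] [-0.4  0.6 -1.7] [-0.03  0.45  0.02] 15.71
```

View pics/side7.png

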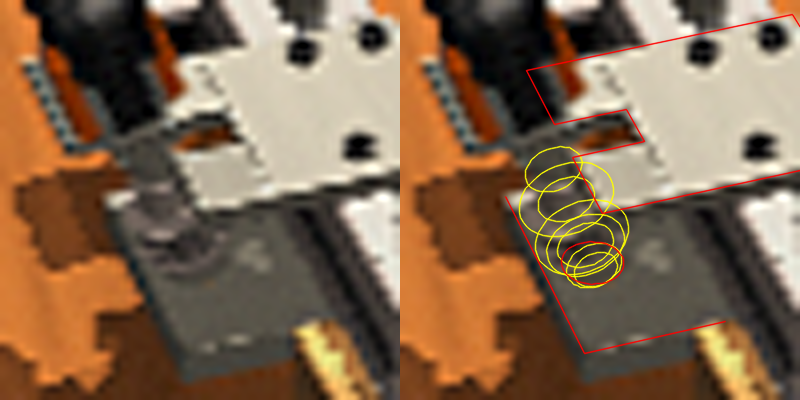

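View pics/w7.png

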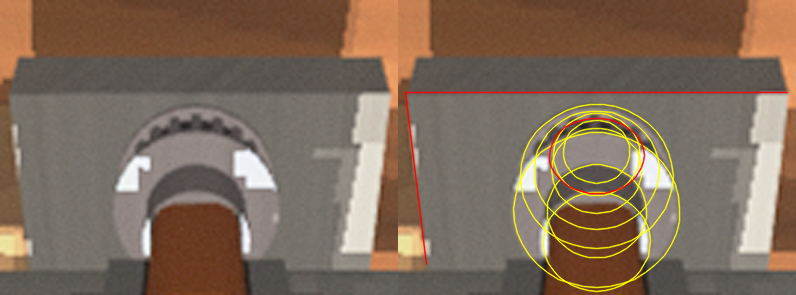

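Run:
```python
from go import *
r=run([(-2,7.8,.25),(-1.6,7.2,.2),(-1.3,7,.15),(-1,7,.1),(-.5,6.5,.05),(0,5,0)])
ctrl.sleep(.1);s=telemetry.sense();print(s["contact_force"],s["moment"],s["t"])
a=r or (0,5,0)
q=vision.get_image("side");pickle.dump(q,open("pics/side8.pkl","wb"));overlay(q,"side8.png",(285,145,335,195),8,*a)
q=vision.get_image("wrist");pickle.dump(q,open("pics/w8.pkl","wb"));overlay(q,"w8.png",(210,170,345,270),2.95,*a)
```

```text
(-2, 7.8, 0.25) False [-0.24 -0.02 -0.31] [-0.4  0.2 -2.4] [-0.03  0.36  0.  ] 16.12
(-1.6, 7.2, 0.2) False [-0.52 -0.14 -0.57] [-0.   0.3 -0.8] [-0.04  0.27  0.04] 16.39
(-1.3, 7, 0.15) False [-0.42 -0.08 -0.49] [ 0.2  0.4 -1.7] [-0.05  0.22 -0.02] 16.66
(-1, 7, 0.1) False [-0.33 -0.1  -0.45] [-0.6  0.1 -0.8] [-0.04  0.17 -0.  ] 16.93
(-0.5, 6.5, 0.05) False [-0.38 -0.06 -0.48] [-0.9 -0.  -1.1] [-0.    0.16  0.07] 17.2
(0, 5, 0) False [-0.33 -0.02 -0.44] [-0.9  0.3 -1.3] [0.03 0.14 0.01] 17.48
[-0.55059459  0.08487651 -1.22963155] [0.01210536 0.0756317  0.00016929] 17.5833
```

View pics/side8.png

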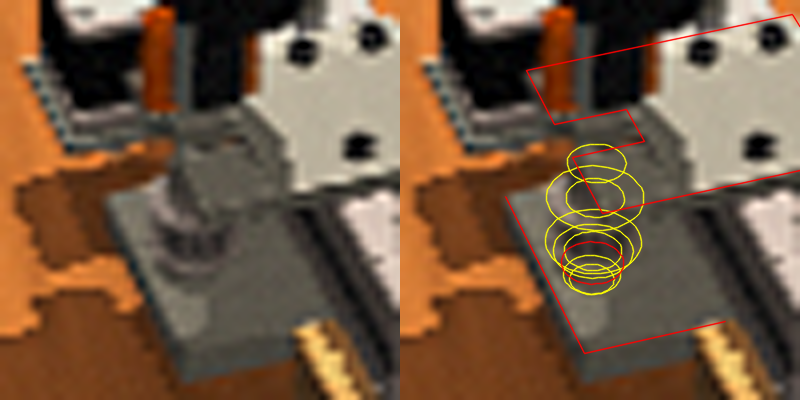

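View pics/w8.png

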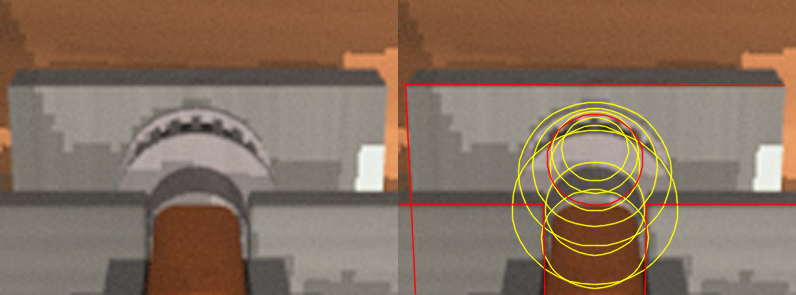

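Run:
```python
from go import *
r=run([(0,2,0),(0,-1.5,0)],v=15,fl=10)
ctrl.sleep(.1);s=telemetry.sense();print(s["position"],s["contact_force"],s["moment"],s["t"])
q=vision.get_image("side");pickle.dump(q,open("pics/side9.pkl","wb"));overlay(q,"side9.png",(285,145,335,195),8,0,0,0)
q=vision.get_image("wrist");pickle.dump(q,open("pics/w9.pkl","wb"));overlay(q,"w9.png",(210,170,345,270),2.95,0,0,0)
```

```text
(0, 2, 0) False [-0.15 -0.03 -0.21] [-1.2  0.6 -2. ] [0.06 0.36 0.  ] 18.03
(0, -1.5, 0) True [0.05 0.12 1.51] [-1.1  0.6  8. ] [-0.01  0.55  0.02] 18.27
[657.8393238  107.16090236 115.29763279] [-1.60494596  0.11022428  7.79140991] [-0.01150712  0.56845066  0.03960985] 18.375
```

View pics/side9.png

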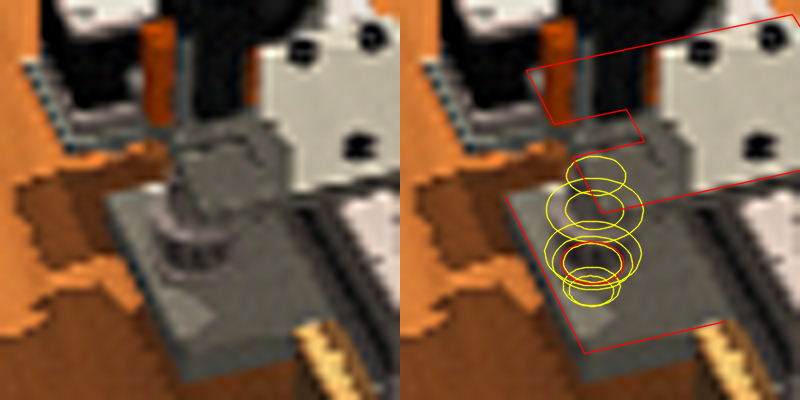

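View pics/w9.png

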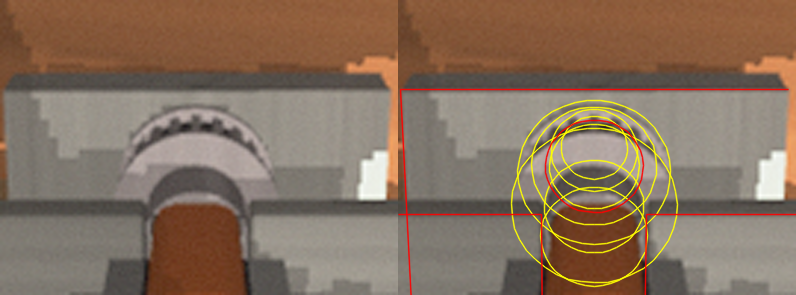

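Run:
```python
from go import *
jaws.let_go();s=telemetry.sense();print(s["finger_gap"],s["contact_force"],s["t"])
p=s["position"];ctrl.move_l([p[0],p[1],p[2]+110],velocity=120)
ctrl.sleep(.3)
q=vision.get_image("side");pickle.dump(q,open("pics/side10.pkl","wb"));overlay(q,"side10.png",(285,130,335,180),8,0,0,0)
q=vision.get_image("wrist");pickle.dump(q,open("pics/w10.pkl","wb"));save(q,"w10.png")
W=cloud(q);m=cv2.inRange(cv2.cvtColor(q["color"],cv2.COLOR_RGB2HSV),(8,170,100),(22,255,255))>0
m&=(np.hypot(W[...,0]-657,W[...,1]-107)<35)&(W[...,2]>125);P=W[m&(W[...,2]>140)];print(np.percentile(P[:,2],[5,50,95]),P.mean(0),cv2.minAreaRect(P[:,:2].astype(np.float32)))
q=vision.get_image("scene");overlay(q,"sc10.png",(250,230,320,300),5.6,0,0,0)
print(telemetry.sense()["t"],telemetry.sense()["contact_force"])
```

```text
85.4504657965578 [ 0.10886082  0.19323285 -0.13312053] 19.1833
[144.49550915 145.81998575 146.95931258] [656.76865286 106.93623335 145.95095844] ((657.6353149414062, 114.71998596191406), (34.14957809448242, 25.597864151000977), 3.229494333267212)
20.7 [-0.12589196  0.83672017  1.04572242]
```

View pics/side10.png

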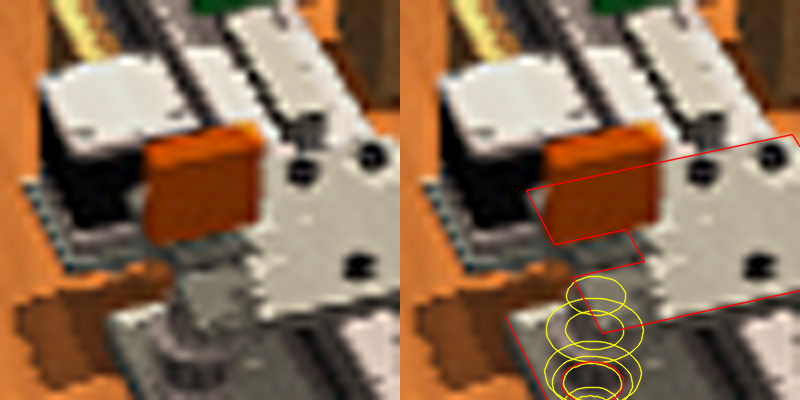

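View pics/w10.png

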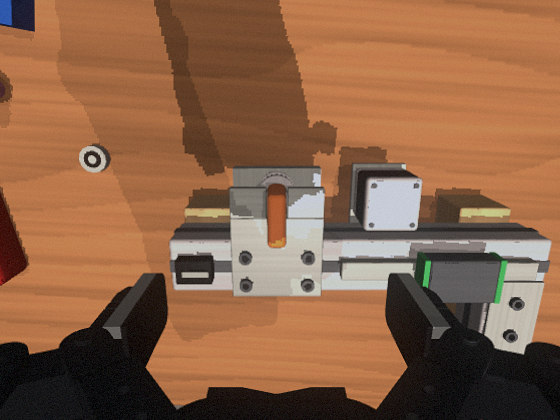

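View pics/sc10.png

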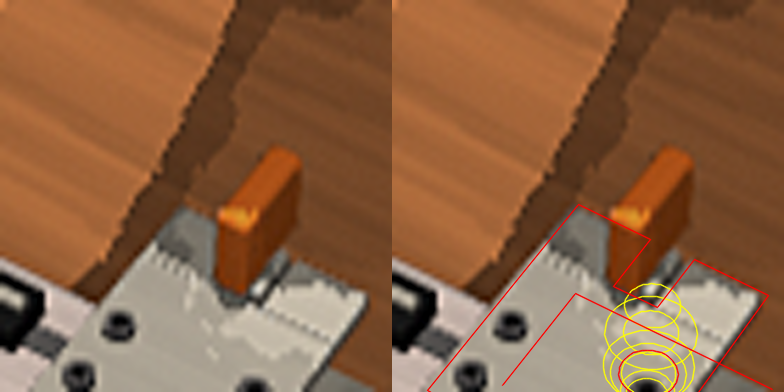

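The wing top is at z = 146, as it should be when home (50 + 96). The wing is in line with the slot and the idler stands upright with the gripper clear, so I'm handing in.

Run:
```python
from cell import close_job
close_job()
```

```text
the job is handed in; nothing more can be done
```

The idler with the orange wing is in the corner bracket, and I handed the job in at about 20.7 s of the 38 s allowed; no verdict was reported.

**What I did:** I gripped the idler by its wing, lifted it from the tray and leaned it in at about 0.45 rad with its foot entering the bore edge-first. I then swung it upright in the slot with the wing in line, lowered it until the shoulder met the plate, let go and backed off 110 mm straight up.

**Last checks:**
- **Fit:** Lowering stopped on contact exactly at the computed home height (TCP 115.3 mm). After release, the wing top measured 146 mm, which is the height expected when home.
- **Position and alignment:** The centre of the wing's top was within about 1 mm of the bore axis. The wing pointed 3.2° in world axes against the frame's 3.6°, though that fit was unreliable because it gave the wing 25 mm wide instead of 12 mm. The pictures show it in line with the slot and upright.
- **Lean stage:** There was no contact on the way in. The foot was about 3 to 5 mm below the plate's top face, by commanded pose, while the lean went from 0.32 to 0.15 rad.
- **Other parts:** I kept clear of the other idlers, loose parts and tools, but I did not measure their positions again at the end.

Nothing failed. The cameras disagreed by about 1 to 2.5 mm, within or close to the stated calibration.

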